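# Load the spring platform to its mark

### The arm

A 7-joint arm with a two-finger parallel gripper is mounted at the origin on the work surface. World frame = base frame: x ahead of the robot, y to its left, z up, the work surface at z = 0. Lengths are in mm, angles in degrees, forces in N, time in s.
With the tool pointing down it reaches from about 425 to 1025 mm from the base axis. Payload 9.4 kg.
Tool frame: the origin (TCP) lies midway between the tips of the shut fingers; the grasp point (between the pads) lies 19 mm behind it; z points along the fingers, y is the line along which they close (so a half turn about z gives the same grasp; the last joint's range is limited). The gripper opens to 85 mm and grips with 20 to 120 N. Pads are 22 mm wide; open, the fingers measure 114 mm over their backs; the gripper's body (76 mm by 85 mm) begins 54 mm behind the grasp point. The pads swing forward as they close: fully open they stand 13 mm farther back than shut.
Start: joints at [-69.368, 34.337, -0.143, 91.639, 0.103, 54.024, -4.572], TCP at [306.71, 656.927, 210.175] pointing down, gripper open.
Joint ranges: [-147.43, 147.43], [-19.82, 112.94], [-74.19, 73.91], [6.32, 146.72], [-59.91, 239.91], [6.04, 106.73], [-150.56, 150.56]. Speed limits (degrees/s): [127.2, 127.2, 172.46, 172.46, 180, 180, 180].

### API

Orientations are given as [roll, pitch, yaw] about the fixed x, y, z axes, in that order (R = Rz(yaw) Ry(pitch) Rx(roll)).
In Python, from workcell import env gives the robot as it stands. The module is installed in compiled form; this text tells all that it offers.
- The arm moves only by the shell command python3 -m creep 'ROWS' [OPENING] [FORCE]. ROWS is JSON, a list of rows, each an object with "linear": the shift along the tool's x, y, z in cm, a list of three; "twist": the turn, a rotation vector about the tool's x, y, z in degrees, a list of three. In form: [{"linear": [dx, dy, dz], "twist": [ax, ay, az]}, ...]. A call has exactly 10 rows; each row is the pose to reach, as a shift and turn from the pose commanded when the call began, along the tool's axes at that moment; what a row does not reach only later rows make up. A row lasts 1/12 s, in which the tool goes at most 41.7 mm and 7.16 degrees, less where a joint would pass 70% of its speed; a pose out of reach is approached as far as the arm can. A call with a gripper value outside its range is refused whole. OPENING is the closure, from 0 (fully open) to 1 (shut), set as the call begins (- or left out, the last holds). The fingers move at their own pace and stop on an object; FORCE is the grip in N (left out, the last holds). Time passes only in rows, so rows that repeat a pose let the fingers close, or fill a call up. It gives the time, the measured TCP pose, the force, the opening and the grip force at its end, in the units of the state.
- env.sense(): the state, without advancing time (a new reading comes with each control period).
- env.get_image(name): name is "side" or "top" or "wrist"; returns (picture, depth): 480x640x3 uint8, red, green, blue; 480x640 float32, mm along the optical axis (not along the pixel's ray), 0 where there is no reading.
- env.camera_info(name): a dict with "K" (3x3 intrinsics, pixels), "rvec" (rotation vector, rad) and "tvec" (3), from world to camera coordinates, as OpenCV has them. Camera axes: x right, y down, z forward; pixel columns grow to the right and rows downward; lengths in mm; the calibration is good to about 2 mm. A picture is of the moment at which its call begins: read the wrist's pose just before it. camera_info takes no time and is no camera call; for the wrist camera it gives the pose at the moment of the call.
- env.hand_in(): hands the job in; it is judged then, once.
Trained networks look in the newest picture that a camera, given by its name, has taken for a name from the list of things; names that differ only in an ending like _2 or _b are one class to them, and where a whole thing is asked for, a point or a joint stands for the part that bears it (a point fixed in the world has none). Each returns a list of dicts, best first, with "score" (0 to 1); they miss things now and then, are a little off and sometimes report something else, mostly with a low value. They report only what shows in the picture. A call takes as long as a camera call. They do not tell look-alikes from the thing itself.
- env.find_in(camera, thing): "pixel" ([column, row] in pixels, amid what is visible of it).
- env.silhouettes(camera, thing): "mask" (480x640 bool, what is visible of it) and "pixel" ([column, row] in pixels, amid what is visible of it).
- env.landmark_of(camera, thing): "pixel" ([column, row] in pixels: a listed point, or the origin of a listed thing).
The state is a dict: "time": time; "joints": joint angles; "dq": joint speeds; "tau": joint torques, N m; "tcp_pos": TCP position; "eef_rot": TCP orientation; "ft_force": force on the tool from outside, world axes, zero at the start; "moment": the same for the moment, N m; "width": opening from 0.0 (shut) to 1.0 (fully open); "gripper_force": force on a finger pad.
Only numpy, scipy, OpenCV 4.12 (cv2) and the standard library are available. Lean on these libraries where they do the work, as an engineer would, in place of code of your own. Each camera call takes 0.05 s, during which the arm holds its last target. There are 200 camera calls.

### The job

Set up the spring platform for the science lesson: take ring weights from the wooden board and thread them one at a time over the spindle of the pan, each let down flat and not dropped, until the pointer has sunk to the orange clip and stays level with it. The pan sits loosely, so feel for the spindle lightly, and never force the pan down to its bottom stop or lean hard on the stand. Leave the clip as it is set, the spare weights on their stubs and everything else on the table where it is.

Things in the scene. Friction and masses are not known exactly. Their poses are not given: they have to be found in the camera images.
- stand: Spring platform, fixed to the table. Origin: on the plunger's upright axis at table level, z up. Blue base plate 14 mm thick, its x from -60 to 60 mm, its y from -60 to 120 mm; on the axis a clear spring tube with 52 mm wide foot, top cap at 63 mm; white upright rule plate 26 mm wide, 4 mm thick at its y = 79 to 105 mm, reaching up to 125 mm.
- tube_top (a point): Top of the tube's cap, on the plunger's axis, 63 mm above the table. The plunger that carries the pan slides straight up and down here on a spring of about 316 N/m (some 9 mm for each weight), well damped (at rest in half a second). It starts near the top of its 45 mm travel, which ends below at a hard stop, pan surface about 78 mm above the table.
- pan_axis (a point): Point on the plunger's axis, level with the pan's top (121 mm above the table unloaded); moves with the pan, a flat disc 62 mm wide. From the pan's middle rises the spindle: 10 mm thick, 48 mm high, flat top, 1 mm chamfer. Pan and spindle lie loose, 3.8 to 5.2 mm off this axis to a side no pose tells: look or feel for it. A light touch leaves it there; about 5 N sideways shifts it.
- pointer (a point): Tip of the pointer, a black arm with a red tip that reaches from the plunger's head to the rule, 10 mm lower than the pan's top, 80.5 mm from the axis along the stand's +y; goes down with the pan.
- marker (a point): Middle height of the orange marker clip on the rule, at its edge by the pointer. The clip is 12 mm tall: 6 mm above to 6 mm below this point; it starts 16 to 28 mm below the pointer. A stiff slide fit: leave it where it is set.
- board: Dark wooden storage board 46 mm (its x) by 290 mm (its y), 14 mm thick, fixed to the table; origin at the middle of its underside. Four brass stubs, 10 mm in diameter and 8 mm high, stand on it at its y = -105, -35, 35 and 105 mm, with a weight on each.
- weight0: Steel ring weight, one of four alike: 60 mm outside diameter, 14 mm thick, with a plain 13 mm bore along its z. Origin: centre of its underside. Starts flat on the board, over a stub. About 290 g, but each differs by up to 15 per cent: go by the pointer, not by a count. Two or three bring the pointer to the clip.
- weight1: Steel ring weight, one of four alike: 60 mm outside diameter, 14 mm thick, with a plain 13 mm bore along its z. Origin: centre of its underside. Starts flat on the board, over a stub. About 290 g, but each differs by up to 15 per cent: go by the pointer, not by a count. Two or three bring the pointer to the clip.
- weight2: Steel ring weight, one of four alike: 60 mm outside diameter, 14 mm thick, with a plain 13 mm bore along its z. Origin: centre of its underside. Starts flat on the board, over a stub. About 290 g, but each differs by up to 15 per cent: go by the pointer, not by a count. Two or three bring the pointer to the clip.
- weight3: Steel ring weight, one of four alike: 60 mm outside diameter, 14 mm thick, with a plain 13 mm bore along its z. Origin: centre of its underside. Starts flat on the board, over a stub. About 290 g, but each differs by up to 15 per cent: go by the pointer, not by a count. Two or three bring the pointer to the clip.
- bottle_a: Bystander: small amber glass drink bottle, 46 mm across, 125 mm tall, standing. Origin at the centre of its underside.
- bottle_b: Bystander: second amber drink bottle, the same size. Origin at the centre of its underside.
- phone: Bystander: black phone 75 x 155 x 9 mm lying flat. Origin at the centre of its underside.
- felt_pen: Bystander: white felt pen with a black cap, 135 x 12 x 12 mm, lying between the stand and the board. Origin at the centre of its underside.
- eraser: Bystander: white eraser in a blue sleeve, 42 x 20 x 12 mm. Origin at the centre of its underside.
- stapler: Bystander: red and black stapler 36 x 125 x 43 mm. Origin at the centre of its underside.
Things that resemble listed ones, but are neither listed nor needed, are in the scene too. What is shaped like the weight3 but green or purple is not meant.

How it is judged (in metres and radians):
On the way, in this order (a step that is already met when the one before it is completed fails the run):
1. a first weight is on the spindle and let go (((horizontal distance between weight0 and pan_axis below 0.009 m and z of weight0 in the frame of pan_axis below 0.04 m) or (horizontal distance between weight1 and pan_axis below 0.009 m and z of weight1 in the frame of pan_axis below 0.04 m) or (horizontal distance between weight2 and pan_axis below 0.009 m and z of weight2 in the frame of pan_axis below 0.04 m) or (horizontal distance between weight3 and pan_axis below 0.009 m and z of weight3 in the frame of pan_axis below 0.04 m)) and contact force between the fingers and weight0 below 0.05 N and contact force between the fingers and weight1 below 0.05 N and contact force between the fingers and weight2 below 0.05 N and contact force between the fingers and weight3 below 0.05 N), for 0.2 s.
2. then a second weight is on the spindle with it, and let go ((((horizontal distance between weight0 and pan_axis below 0.009 m and z of weight0 in the frame of pan_axis below 0.04 m) and (horizontal distance between weight1 and pan_axis below 0.009 m and z of weight1 in the frame of pan_axis below 0.04 m)) or ((horizontal distance between weight0 and pan_axis below 0.009 m and z of weight0 in the frame of pan_axis below 0.04 m) and (horizontal distance between weight2 and pan_axis below 0.009 m and z of weight2 in the frame of pan_axis below 0.04 m)) or ((horizontal distance between weight0 and pan_axis below 0.009 m and z of weight0 in the frame of pan_axis below 0.04 m) and (horizontal distance between weight3 and pan_axis below 0.009 m and z of weight3 in the frame of pan_axis below 0.04 m)) or ((horizontal distance between weight1 and pan_axis below 0.009 m and z of weight1 in the frame of pan_axis below 0.04 m) and (horizontal distance between weight2 and pan_axis below 0.009 m and z of weight2 in the frame of pan_axis below 0.04 m)) or ((horizontal distance between weight1 and pan_axis below 0.009 m and z of weight1 in the frame of pan_axis below 0.04 m) and (horizontal distance between weight3 and pan_axis below 0.009 m and z of weight3 in the frame of pan_axis below 0.04 m)) or ((horizontal distance between weight2 and pan_axis below 0.009 m and z of weight2 in the frame of pan_axis below 0.04 m) and (horizontal distance between weight3 and pan_axis below 0.009 m and z of weight3 in the frame of pan_axis below 0.04 m))) and contact force between the fingers and weight0 below 0.05 N and contact force between the fingers and weight1 below 0.05 N and contact force between the fingers and weight2 below 0.05 N and contact force between the fingers and weight3 below 0.05 N), for 0.2 s.
At the end, for the whole second after the job is handed in: Pointer tip within 6 mm of the clip's middle height; every weight is at rest and flat (0.08 rad), either on the spindle (within 9 mm of the plunger's axis, underside at most 40 mm above the pan) or on its stub, within 12 mm of where it began (z of pointer in the frame of marker between -0.006 and 0.006 m and ((horizontal distance between weight0 and pan_axis below 0.009 m and z of weight0 in the frame of pan_axis below 0.04 m) or distance of weight0 from where it was at the start of the episode below 0.012 m) and ((horizontal distance between weight1 and pan_axis below 0.009 m and z of weight1 in the frame of pan_axis below 0.04 m) or distance of weight1 from where it was at the start of the episode below 0.012 m) and ((horizontal distance between weight2 and pan_axis below 0.009 m and z of weight2 in the frame of pan_axis below 0.04 m) or distance of weight2 from where it was at the start of the episode below 0.012 m) and ((horizontal distance between weight3 and pan_axis below 0.009 m and z of weight3 in the frame of pan_axis below 0.04 m) or distance of weight3 from where it was at the start of the episode below 0.012 m) and linear speed of each of weight0, weight1, weight2, weight3 below 0.02 m/s and angle between each of weight0, weight1, weight2, weight3's own z axis and vertical below 0.08 rad); the robot touches nothing.
It fails at once if the pan is forced down to its bottom stop (within 2 mm of it) (z of pan_axis in the frame of stand below 0.08 m).
It fails at once if the stand and its pan are pressed or pushed with more than 20 N in all, the weights' own load of up to 10 N included (contact force between stand and anything else above 20 N).
It fails at once if the marker clip is shifted by more than 2 mm (distance of marker from where it was at the start of the episode above 0.002 m).
It fails at once if a weight is dropped (let go and falling faster than 0.45 m/s, some 10 mm of free fall) ((contact force between the fingers and weight0 below 0.05 N and linear speed of weight0 above 0.45 m/s) or (contact force between the fingers and weight1 below 0.05 N and linear speed of weight1 above 0.45 m/s) or (contact force between the fingers and weight2 below 0.05 N and linear speed of weight2 above 0.45 m/s) or (contact force between the fingers and weight3 below 0.05 N and linear speed of weight3 above 0.45 m/s)).
It fails at once if a bottle, the phone, pen, eraser or stapler is shifted by more than 25 mm (distance of any of bottle_a, bottle_b, phone, felt_pen, eraser, stapler from where it was at the start of the episode above 0.025 m).
It also fails if it takes over 72 s, if anything falls off the work surface, if the arm or the gripper's body presses on something with over 40 N, if the wrist force passes 120 N, or if a joint passes its speed limit or range.

## Working session

There is one attempt and no reset: what is moved stays moved. The work goes in short steps, Python scripts to look and compute and a shell command to move; the robot and the scene stay as the last step left them, time stands still between calls to the robot, and variables do not carry over. Pictures are saved under pics/ and viewed, at most 10 in all, crops included, and the job is handed in when it is done.

```bash
mkdir -p pics; cat > h.py <<'E'
import numpy as np, cv2
from workcell import env
from scipy.spatial.transform import Rotation as Ro
def cam(n):
    c=env.camera_info(n); return np.array(c["K"]),Ro.from_rotvec(np.ravel(c["rvec"])).as_matrix(),np.ravel(c["tvec"])
def back(n,px,d):
    K,R,t=cam(n); px=np.atleast_2d(px).astype(float); d=np.ravel(d)
    p=np.c_[(px[:,0]-K[0,2])/K[0,0]*d,(px[:,1]-K[1,2])/K[1,1]*d,d]
    return (p-t)@R
def atz(n,px,z):
    K,R,t=cam(n); o=-R.T@t; r=R.T@np.linalg.inv(K)@np.r_[px,1]; return o+r*(z-o[2])/r[2]
def save(n,im): cv2.imwrite("pics/"+n,cv2.cvtColor(im,cv2.COLOR_RGB2BGR))
def cloud(n,d):
    v,u=np.mgrid[:480,:640]; return back(n,np.c_[u.ravel(),v.ravel()],d.ravel()).reshape(480,640,3)
def tool(v): # world mm -> tool cm
    return Ro.from_euler('xyz',env.sense()["eef_rot"],degrees=True).as_matrix().T@np.array(v)/10
E
python3 - <<'E'
from h import *
print(env.sense())
for n in("top","side"):
    im,d=env.get_image(n); save(n+"0.png",im); np.savez(n+"0",im=im,d=d)
    for th in("weight0","tube_top","pan_axis","pointer","marker","stand","board"):
        for r in env.landmark_of(n,th)[:7]:
            u,v=np.round(r["pixel"]).astype(int); dd=d[np.clip(v,0,479),np.clip(u,0,639)]
            print(n,th,round(r["score"],2),(u,v),dd,back(n,(u,v),dd).round(0))
E
```

```text
{'time': 0.0, 'joints': array([-69.36784026,  34.38341583,  -0.14403652,  91.68220238,
         0.10430171,  54.02347951,  -4.5713814 ]), 'dq': array([ 0.02087359,  0.03104936,  0.06282442, -0.09915144,  0.08325788,
        0.02051971,  0.06839601]), 'tau': array([-1.06080897e-03, -7.76451373e+01,  1.56458650e+00, -2.58000487e+01,
        1.24244846e-02,  9.08255082e-03, -1.71190260e-05]), 'tcp_pos': array([306.5283201 , 656.44550706, 209.32337003]), 'eef_rot': array([-1.79911548e+02,  1.00519453e-02,  1.54976738e+02]), 'ft_force': array([-0.29474489, -0.31887887,  0.60179451]), 'moment': array([ 0.00182296,  0.00701226, -0.02181808]), 'gripper_force': 0.0, 'width': 0.9996697465451331}
top weight0 0.92 (np.int64(214), np.int64(334)) 1195.3584 [[369. 241.  17.]]
top weight0 0.81 (np.int64(252), np.int64(281)) 1211.1486 [[496. 157.  27.]]
top weight0 0.78 (np.int64(192), np.int64(288)) 1205.1532 [[475. 298.  26.]]
top weight0 0.74 (np.int64(167), np.int64(333)) 1199.7933 [[369. 353.  10.]]
top weight0 0.7 (np.int64(186), np.int64(242)) 1250.6642 [[590. 326.   1.]]
top weight0 0.62 (np.
[... 1553 characters left out ...]
t0 0.62 (np.int64(267), np.int64(215)) 1405.0792 [[480. 208.  29.]]
side tube_top 0.73 (np.int64(325), np.int64(355)) 1029.5363 [[ 527. -262.   75.]]
side pan_axis 0.92 (np.int64(319), np.int64(334)) 1008.4958 [[ 519. -251.  119.]]
side pointer 0.72 (np.int64(327), np.int64(298)) 1065.6697 [[ 547. -176.  124.]]
side pointer 0.27 (np.int64(346), np.int64(189)) 1493.3674 [[689. 282.  26.]]
side marker 0.59 (np.int64(328), np.int64(313)) 1083.6469 [[ 549. -181.   90.]]
side stand 0.62 (np.int64(325), np.int64(375)) 1040.6602 [[ 524. -278.   39.]]
side board 0.67 (np.int64(270), np.int64(223)) 1389.5127 [[484. 183.  25.]]
side board 0.3 (np.int64(380), np.int64(215)) 1421.6937 [[748. 170.  20.]]
```

View pics/top0.png

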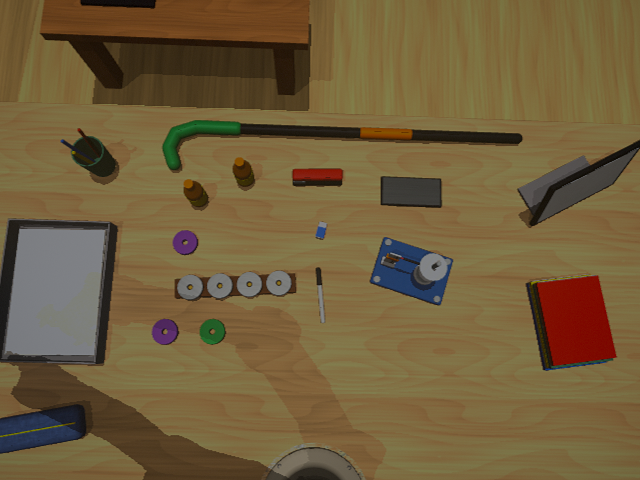

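View pics/side0.png

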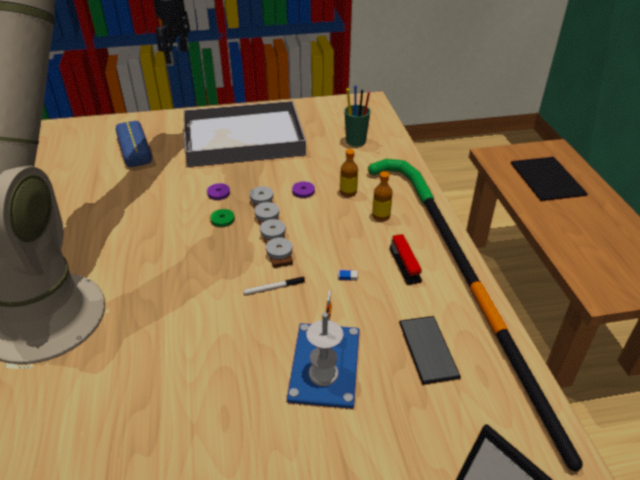

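Top view: four steel weights on the board at (190,288), (220,286), (249,285) and (279,283). The stand is at (412,270), with its pan at (433,267) and the rule at (390,258). The purple and green rings are decoys. The side view shows the spindle, with the pointer and clip near (327,300). Next I fit exact positions from the saved depth.

```bash
python3 - <<'E'
from h import *
from scipy.optimize import least_squares
def circ(p,r):
    h=cv2.convexHull(p[:,:2].astype(np.float32))[:,0]
    f=least_squares(lambda c:np.hypot(*(h-c[:2]).T)-c[2],[*p[:,:2].mean(0),r],loss='soft_l1').x; return f.round(1)
for n in("top","side"):
    z=np.load(n+"0.npz");P=cloud(n,z["d"])
    for c in [(475,298),(482,228),(488,158),(494,88)]:
        m=(np.hypot(P[...,0]-c[0],P[...,1]-c[1])<40)&(P[...,2]>21)&(P[...,2]<36)&(z["d"]>0)
        q=P[m]; print(n,"w",len(q),circ(q,30),np.median(q[:,2]).round(1))
    b=np.hypot(P[...,0]-520,P[...,1]+255)<60
    m=b&(P[...,2]>115)&(P[...,2]<130); q=P[m]; print(n,"pan",len(q),circ(q,31),np.median(q[:,2]))
    m=b&(P[...,2]>150)&(P[...,2]<185); q=P[m]; print(n,"spindle",len(q),q.mean(0).round(1) if len(q) else 0, circ(q,5) if len(q)>4 else 0)
    hsv=cv2.cvtColor(z["im"],cv2.COLOR_RGB2HSV).astype(int)
    m=(np.hypot(P[...,0]-550,P[...,1]+175)<40)&(hsv[...,1]>150)&((hsv[...,0]<22)|(hsv[...,0]>172))
    v,u=np.nonzero(m&(P[...,2]>40)); 
    for a,bb in zip(u,v): print((a,bb),z["im"][bb,a],P[bb,a].round(0),end=';')
    print()
z=np.load("side0.npz");save("crop.png",cv2.resize(z["im"][280:400,270:390],(600,600),interpolation=cv2.INTER_CUBIC))
E
```

```text
top w 513 [479.2 296.8  34.4] 28.1
top w 510 [483.9 232.   31.1] 28.2
top w 508 [492.2 155.4  36.2] 28.5
top w 474 [493.9  95.4  29.4] 28.5
top pan 563 [ 529.1 -251.3   31.1] 122.21993654613055
top spindle 28 [ 527.5 -250.5  165.6] [ 528.2 -251.5    5. ]
(np.int64(387), np.int64(254)) [117  74  15] [ 560. -156.   87.];(np.int64(388), np.int64(254)) [110  71  24] [ 556. -155.  108.];(np.int64(387), np.int64(255)) [116  67   4] [ 557. -155.   92.];(np.int64(388), np.int64(255)) [89 61 32] [ 555. -156.  101.];(np.int64(386), np.int64(256)) [114  83  37] [ 554. -153.   90.];(np.int64(387), np.int64(256)) [129  88   2] [ 554. -155.   95.];(np.int64(388), np.int64(256)) [90 61 31] [ 554. -158.   91.];(np.int64(386), np.int64(257)) [71 45 24] [ 552. -153.   92.];(np.int64(387), np.int64(257)) [104  53   5] [ 551. -154.   95.];(np.int64(388), np.int64(257)) [111  55   3] [ 552. -157.   94.];(np.int64(389), np.int64(257)) [101  47   7] [ 552. -159.   93.];(np.int64(390), np.int64(257)) [89 46 18] [ 553. -162.   90.];(np.int64(387), np.int64(258)) [58 37 22] [ 551. -156.   85.];(np.int64(388),
[... 4037 characters left out ...]
 np.int64(312)) [160  94  33] [ 553. -178.   89.];(np.int64(328), np.int64(313)) [121  74  48] [ 549. -181.   90.];(np.int64(329), np.int64(313)) [147  75   2] [ 550. -181.   90.];(np.int64(330), np.int64(313)) [155  94  37] [ 552. -183.   92.];(np.int64(329), np.int64(314)) [116  60  18] [ 550. -182.   88.];(np.int64(330), np.int64(314)) [137  91  44] [ 552. -183.   89.];(np.int64(329), np.int64(315)) [101  56  25] [ 550. -184.   87.];(np.int64(330), np.int64(315)) [135  94  50] [ 552. -183.   86.];(np.int64(329), np.int64(316)) [110  64  28] [ 550. -182.   83.];(np.int64(330), np.int64(316)) [146 105  58] [ 552. -183.   84.];(np.int64(329), np.int64(317)) [119  78  44] [ 551. -181.   80.];
```

View pics/crop.png

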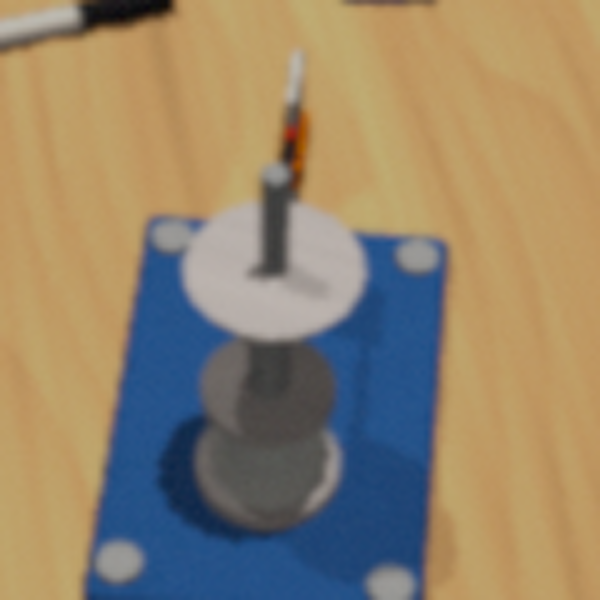

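The crop shows the pointer's red tip at about z = 111 mm and the clip's middle at about 89 mm, so it has roughly 22 mm to sink. The spindle is near (528,-252). I'll move to hover over the weight nearest the stand.

```bash
python3 -m creep '[{"linear":[-2,-2.1,0],"twist":[0,0,6.5]},{"linear":[-5,-5.3,0],"twist":[0,0,13]},{"linear":[-7.7,-8.1,0],"twist":[0,0,19.5]},{"linear":[-10.4,-11,0],"twist":[0,0,26]},{"linear":[-13.2,-13.9,0],"twist":[0,0,32.5]},{"linear":[-16,-16.9,0],"twist":[0,0,39]},{"linear":[-18.8,-19.8,0],"twist":[0,0,45.5]},{"linear":[-21.5,-22.7,0],"twist":[0,0,52]},{"linear":[-24.2,-25.5,0],"twist":[0,0,58.5]},{"linear":[-26.5,-28,0],"twist":[0,0,65]}]' 0 60
```

```text
time: 1.63
tcp_pos: [429.0, 288.7, 210.6]
eef_rot: [180.0, -0.0, 89.6]
ft_force: [1.0, -0.0, -0.5]
width: 1.0
gripper_force: 0.0
```

```bash
python3 -m creep '[{"linear":[-2,0.7,0],"twist":[0,0,0]},{"linear":[-5,1.6,0],"twist":[0,0,0]},{"linear":[-8,2.6,0],"twist":[0,0,0]},{"linear":[-11,3.6,0],"twist":[0,0,0]},{"linear":[-14,4.6,0],"twist":[0,0,0]},{"linear":[-17,5.6,0],"twist":[0,0,0]},{"linear":[-18.8,6.2,0],"twist":[0,0,0]},{"linear":[-19.3,6.4,0],"twist":[0,0,0]},{"linear":[-19.3,6.4,0],"twist":[0,0,0]},{"linear":[-19.3,6.4,0],"twist":[0,0,0]}]'
python3 - <<'E'
from h import *
s=env.sense();print(s["tcp_pos"],s["eef_rot"],s["joints"].round(0))
im,d=env.get_image("wrist"); save("w1.png",im); P=cloud("wrist",d)
for r in env.silhouettes("wrist","weight0")[:4]:
    m=r["mask"]&(P[...,2]>20)&(P[...,2]<36); 
    cs,_=cv2.findContours(r["mask"].astype(np.uint8),0,1); c=max(cs,key=cv2.contourArea)[:,0]
    w=np.array([atz("wrist",p,28)[:2] for p in c]).astype(np.float32)
    print(round(r["score"],2),r["pixel"],cv2.minEnclosingCircle(w),np.median(P[m][:,2]) if m.any() else 0, c.min(0),c.max(0))
for r in env.landmark_of("wrist","weight0")[:4]: print(r["score"],r["pixel"],atz("wrist",r["pixel"],14))
E
```

```text
time: 2.47
tcp_pos: [492.2, 98.8, 210.2]
eef_rot: [180.0, -0.0, 90.0]
ft_force: [-0.1, -0.3, -0.7]
width: 0.999
gripper_force: 0.0
[492.20536413  98.79906967 210.2387776 ] [ 1.79998343e+02 -2.97673972e-02  8.99772138e+01] [-33.  20.  20. 121. -10.  40.  -6.]
0.9 [312.9, 134.2] ((488.19244384765625, 166.97215270996094), 29.742469787597656) 27.140754930063398 [275 106] [338 171]
0.81 [298.3, 50.3] ((483.0284118652344, 236.06454467773438), 29.759178161621094) 27.16559274295597 [267  19] [334  93]
0.75 [312.3, 205.6] ((493.95556640625, 98.77183532714844), 29.775243759155273) 27.07452343615396 [283 182] [342 240]
0.74 [295.5, 0.1] ((477.5567626953125, 279.0350646972656), 15.878063201904297) 25.78681528762911 [275   0] [313   8]
0.95 [314.2, 209.8] [495.34356617  97.67876811  14.        ]
0.85 [300.8, 59.9] [482.5261861  236.06655119  14.        ]
0.81 [185.6, 48.2] [378.93958152 245.37265885  14.        ]
0.76 [310.0, 137.3] [490.96897884 168.57895766  14.        ]
```

View pics/w1.png

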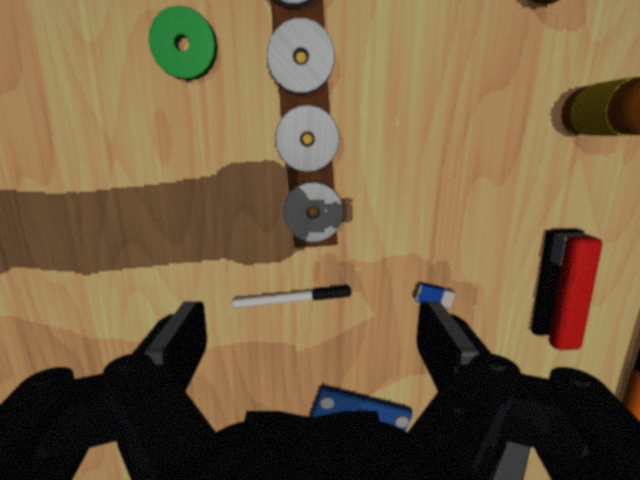

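The wrist view shows the target weight at pixel (313,211), which is (494.0, 98.8). The next one is at (488.2, 167.0), with bores clear over the stubs. Descending now.

```bash
python3 -m creep '[{"linear":[0,0.2,2],"twist":[0,0,0]},{"linear":[0,0.2,5.5],"twist":[0,0,0]},{"linear":[0,0.2,9.5],"twist":[0,0,0]},{"linear":[0,0.2,13.5],"twist":[0,0,0]},{"linear":[0,0.2,17],"twist":[0,0,0]},{"linear":[0,0.2,19],"twist":[0,0,0]},{"linear":[0,0.2,19.7],"twist":[0,0,0]},{"linear":[0,0.2,19.8],"twist":[0,0,0]},{"linear":[0,0.2,19.8],"twist":[0,0,0]},{"linear":[0,0.2,19.8],"twist":[0,0,0]}]' 0 50
python3 -m creep '[{"linear":[0,0,0],"twist":[0,0,0]},{"linear":[0,0,0],"twist":[0,0,0]},{"linear":[0,0,0],"twist":[0,0,0]},{"linear":[0,0,0],"twist":[0,0,0]},{"linear":[0,0,0],"twist":[0,0,0]},{"linear":[0,0,0],"twist":[0,0,0]},{"linear":[0,0,0],"twist":[0,0,0]},{"linear":[0,0,0],"twist":[0,0,0]},{"linear":[0,0,0],"twist":[0,0,0]},{"linear":[0,0,0],"twist":[0,0,0]}]' 1 50
```

```text
time: 3.45
tcp_pos: [495.0, 98.6, 13.5]
eef_rot: [179.9, -0.0, 90.0]
ft_force: [-0.1, -0.4, 0.1]
width: 1.003
gripper_force: 0.0
time: 4.28
tcp_pos: [494.3, 98.1, 12.1]
eef_rot: [-180.0, 0.0, 90.0]
ft_force: [-0.1, 0.4, -0.3]
width: -0.004
gripper_force: 0.0
```

```bash
python3 - <<'E'
from h import *
im,d=env.get_image("wrist"); im2,d2=env.get_image("side")
save("w2.png",np.hstack([cv2.resize(im,(400,300)),cv2.resize(im2[160:280,200:360],(400,300))]));print(env.sense()["width"],env.sense()["gripper_force"])
E
```

```text
-0.0023940623605213257 0.0
```

View pics/w2.png

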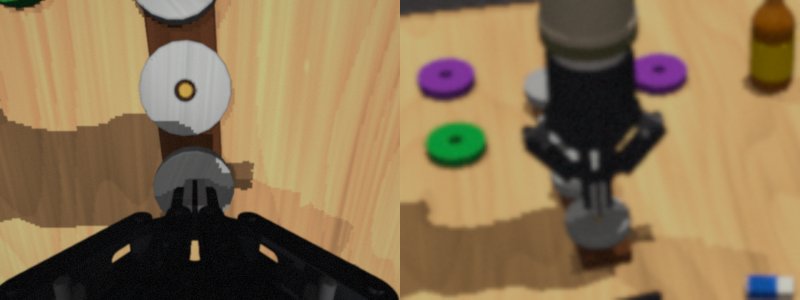

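```bash
python3 - <<'E'
from h import *
for n in("side","wrist"):
    im,d=env.get_image(n); P=cloud(n,d)
    b=(np.hypot(P[...,0]-494,P[...,1]-98.5)<30)&(d>0)
    dark=b&(im.max(2)<60)&(P[...,2]>22)&(P[...,2]<110)
    q=P[dark];print(n,len(q))
    for z in range(22,100,6):
        s=q[(q[:,2]>=z)&(q[:,2]<z+6)]
        if len(s): print(z,len(s),s.mean(0).round(0),s.min(0).round(0),s.max(0).round(0))
    w=b&(im.max(2)>=70)&(P[...,2]>10)&(P[...,2]<45);print("light",w.sum(),np.percentile(P[w][:,2],[5,50,95]),P[w].mean(0).round(1))
im,d=env.get_image("side"); save("s3.png",cv2.resize(im[195:265,230:320],(800,600),interpolation=cv2.INTER_CUBIC))
E
```

```text
side 334
22 1 [496.  98.  23.] [496.  98.  23.] [496.  98.  23.]
28 1 [503. 100.  30.] [503. 100.  30.] [503. 100.  30.]
34 3 [494.  87.  37.] [493.  83.  35.] [495.  89.  39.]
40 16 [494.  89.  43.] [480.  81.  41.] [505.  94.  46.]
46 20 [489.  89.  49.] [479.  82.  46.] [504. 103.  52.]
52 16 [489.  89.  55.] [479.  84.  52.] [502.  99.  58.]
58 18 [490.  88.  61.] [480.  82.  58.] [503.  93.  64.]
64 19 [492.  90.  67.] [481.  84.  64.] [503. 106.  70.]
70 18 [490.  90.  73.] [477.  84.  70.] [503. 106.  76.]
76 36 [491.  86.  79.] [468.  80.  76.] [512.  97.  82.]
82 76 [494.  90.  86.] [466.  81.  82.] [520. 107.  88.]
88 50 [498.  91.  90.] [466.  80.  88.] [523. 108.  93.]
94 20 [494.  84.  97.] [467.  78.  94.] [521. 105. 100.]
light 113 [23.92695476 27.10610706 30.18874522] [493.1  98.8  27. ]
wrist 17420
22 582 [493. 103.  26.] [467.  78.  22.] [522. 127.  28.]
28 32 [506.  93.  28.] [474.  82.  28.] [522. 106.  29.]
34 140 [495. 108.  38.] [484. 105.  36.] [507. 110.  40.]
40 415 [495. 107.  43.] [481. 104.  40.] [508. 110.  46.]
46 485 [495. 107.  49.] [481. 104.  46.] [509. 110.  52.]
52 541 [495. 107.  55.] [481. 104.  52.] [509. 110.  58.]
58 587 [495. 107.  61.] [481. 104.  58.] [509. 110.  64.]
64 649 [495. 104.  68.] [482.  88.  64.] [508. 110.  70.]
70 676 [495. 105.  73.] [474.  88.  70.] [516. 112.  76.]
76 2144 [495. 106.  79.] [466.  89.  76.] [522. 112.  82.]
82 2692 [493. 107.  85.] [464.  88.  82.] [524. 113.  88.]
88 3629 [493. 103.  90.] [465.  89.  88.] [524. 111.  94.]
94 1055 [490. 111.  97.] [465.  90.  94.] [523. 116. 100.]
light 5753 [25.90102046 27.0885032  28.08703731] [492.9 110.6  26.9]
```

View pics/s3.png

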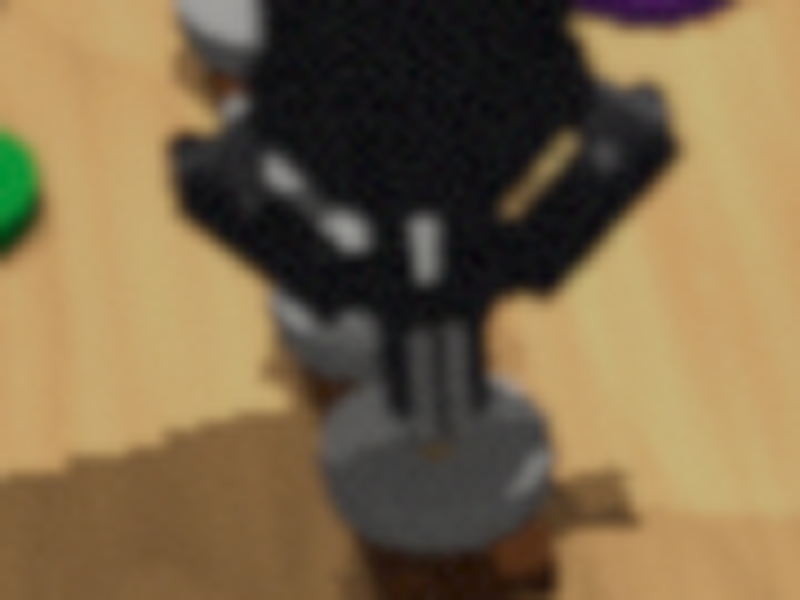

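The side crop and depth show the shut fingertips ending at z≈35 while the TCP reads 12, so the tips sit about 23 mm above the reported TCP. The fingers closed over the weight without touching it. I'll open, go 22 mm lower and close again.

```bash
python3 -m creep '[{"linear":[0,0,0],"twist":[0,0,0]},{"linear":[0,0,0],"twist":[0,0,0]},{"linear":[0,0,0],"twist":[0,0,0]},{"linear":[0,0,0],"twist":[0,0,0]},{"linear":[0,0,0],"twist":[0,0,0]},{"linear":[0,0,0],"twist":[0,0,0]},{"linear":[0,0,0.6],"twist":[0,0,0]},{"linear":[0,0,1.4],"twist":[0,0,0]},{"linear":[0,0,2.0],"twist":[0,0,0]},{"linear":[0,0,2.2],"twist":[0,0,0]}]' 0 50
python3 -m creep '[{"linear":[0,0,0],"twist":[0,0,0]},{"linear":[0,0,0],"twist":[0,0,0]},{"linear":[0,0,0],"twist":[0,0,0]},{"linear":[0,0,0],"twist":[0,0,0]},{"linear":[0,0,0],"twist":[0,0,0]},{"linear":[0,0,0],"twist":[0,0,0]},{"linear":[0,0,0],"twist":[0,0,0]},{"linear":[0,0,0],"twist":[0,0,0]},{"linear":[0,0,0],"twist":[0,0,0]},{"linear":[0,0,0],"twist":[0,0,0]}]' 1 50
```

```text
time: 5.37
tcp_pos: [493.8, 98.0, -11.1]
eef_rot: [-179.9, 0.0, 90.0]
ft_force: [0.4, -0.5, 0.5]
width: 1.002
gripper_force: 0.0
time: 6.2
tcp_pos: [494.0, 98.0, -9.4]
eef_rot: [-180.0, 0.0, 90.0]
ft_force: [-2.5, -1.1, 6.8]
width: 0.681
gripper_force: 52.8
```

```bash
python3 -m creep '[{"linear":[0,0,-0.5],"twist":[0,0,0]},{"linear":[0,0,-1.5],"twist":[0,0,0]},{"linear":[0,0,-3.5],"twist":[0,0,0]},{"linear":[0,0,-6.5],"twist":[0,0,0]},{"linear":[0,0,-10],"twist":[0,0,0]},{"linear":[0,0,-13.5],"twist":[0,0,0]},{"linear":[-0.5,0.1,-16.5],"twist":[0,0,0]},{"linear":[-2,0.2,-18.3],"twist":[0,0,0]},{"linear":[-4.5,0.4,-19],"twist":[0,0,0]},{"linear":[-7.5,0.6,-19],"twist":[0,0,0]}]'
python3 -m creep '[{"linear":[-3.5,0.3,0],"twist":[0,0,0]},{"linear":[-7,0.6,0],"twist":[0,0,0]},{"linear":[-11,0.9,0],"twist":[0,0,0]},{"linear":[-15,1.2,0],"twist":[0,0,0]},{"linear":[-19,1.5,0],"twist":[0,0,0]},{"linear":[-23,1.9,0],"twist":[0,0,0]},{"linear":[-27,2.2,0],"twist":[0,0,0]},{"linear":[-30.5,2.5,0],"twist":[0,0,0]},{"linear":[-33.2,2.7,0],"twist":[0,0,0]},{"linear":[-34.5,2.8,0],"twist":[0,0,0]}]'
python3 - <<'E'
from h import *
s=env.sense();print(s["time"],s["tcp_pos"],s["ft_force"],s["width"],s["joints"].round(0))
im,d=env.get_image("wrist"); im2,d2=env.get_image("side"); np.savez("g1",im=im,d=d,im2=im2,d2=d2)
save("w4.png",np.hstack([cv2.resize(im,(400,300)),cv2.resize(im2[200:440,200:520],(400,300))]))
P=cloud("wrist",d); b=np.hypot(P[...,0]-528,P[...,1]+251)<45
q=P[b&(P[...,2]>155)&(P[...,2]<175)];print(len(q),q.mean(0),q.min(0),q.max(0))
for th in("pan_axis","pointer","marker"):
  for r in env.landmark_of("wrist",th)[:2]: print(th,r)
E
```

```text
time: 7.03
tcp_pos: [501.2, 24.0, 183.1]
eef_rot: [179.8, -0.1, 90.2]
ft_force: [1.4, -0.9, -2.1]
width: 0.682
gripper_force: 54.5
time: 7.87
tcp_pos: [527.1, -326.5, 181.1]
eef_rot: [180.0, 0.1, 89.7]
ft_force: [-0.4, -1.0, -1.6]
width: 0.68
gripper_force: 54.5
7.8667 [ 527.10788231 -326.5334859   181.12450481] [-0.40433954 -0.95123595 -1.61743268] 0.6796197383305101 [ 14.  30.  19. 108. -13.  44.  40.]
352 [ 529.0308412  -249.30394274  167.64616171] [ 524.21563611 -253.98083697  165.22690727] [ 533.64969917 -244.57470414  170.36811931]
pan_axis {'pixel': [308.3, 132.1], 'score': 0.83}
marker {'pixel': [347.7, 6.8], 'score': 0.51}
```

View pics/w4.png

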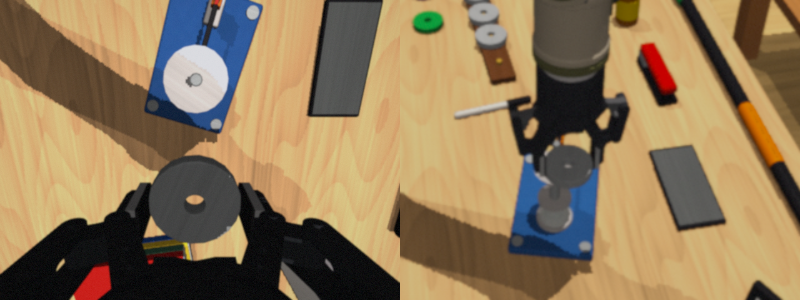

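The wrist view shows the held ring at about (312,318) full-scale with its bore open, and the spindle top at (312,127). I'll measure both again in one settled picture.

```bash
cat > m.py <<'E'
from h import *
from scipy.optimize import least_squares
def edgefit(mask,z,r):
    cs,_=cv2.findContours(mask.astype(np.uint8),0,1); c=max(cs,key=cv2.contourArea)[:,0]
    w=np.array([atz("wrist",p,z)[:2] for p in c]); 
    f=least_squares(lambda q:np.hypot(*(w-q[:2]).T)-q[2],[*w.mean(0),r],loss='soft_l1').x; return f.round(2)
def held(im,P,d,tcp,spx,zs):
    zb=None
    b=(np.hypot(P[...,0]-tcp[0],P[...,1]-tcp[1])<34)&(P[...,2]>tcp[2]+15)&(P[...,2]<tcp[2]+60)&(d>0)
    ztop=np.median(P[b&(im.max(2)>60)][:,2]); m=b&(abs(P[...,2]-ztop)<4)
    v,u=np.nonzero(m)
    # bore: hole well below top face, near the ring centre
    h=(np.hypot(P[...,0]-0,0)>=0)&(d>0)
    ctr=P[m].mean(0); K,R,t=cam("wrist"); pc=K@(R@np.r_[tcp[:2],ztop]+t); pc=pc[:2]/pc[2]
    vv,uu=np.mgrid[:480,:640]; near=np.hypot(uu-pc[0],vv-pc[1])<30
    hole=near&(P[...,2]<ztop-6)
    n,l,st,ce=cv2.connectedComponentsWithStats(hole.astype(np.uint8))
    k=1+np.argmax(st[1:,4]) if n>1 else 0
    print("ztop",ztop.round(2),"pc",pc.round(0),"holes",st[1:,4],ce[1:].round(1))
    fill=cv2.morphologyEx(m.astype(np.uint8),cv2.MORPH_CLOSE,np.ones((5,5)))
    print("outer",edgefit(fill,ztop,30)); 
    hm=near&(~m)
    n,l,st,ce=cv2.connectedComponentsWithStats(hm.astype(np.uint8)); k=1+np.argmin(np.hypot(*(ce[1:]-pc).T)); print("bore",st[k,4],edgefit(l==k,ztop,6.5))
    s=(np.hypot(P[...,0]-spx[0],P[...,1]-spx[1])<9)&(abs(P[...,2]-zs)<5)
    print("spindle n",s.sum(),"z",np.median(P[s][:,2]).round(1),edgefit(s,np.median(P[s][:,2]),5))
    pn=(np.hypot(P[...,0]-spx[0],P[...,1]-spx[1])<45)&(abs(P[...,2]-zs+48)<5)
    print("pan",edgefit(pn,np.median(P[pn][:,2]),31),np.median(P[pn][:,2]))
E
python3 - <<'E'
from m import *
s=env.sense();im,d=env.get_image("wrist");t=env.sense()["tcp_pos"];print(s["tcp_pos"],t,env.sense()["eef_rot"])
np.savez("g2",im=im,d=d);held(im,cloud("wrist",d),d,t,(528,-251),168)
E
```

```text
[ 528.07931072 -320.04589989  180.24617353] [ 528.2481943  -319.80609139  180.24901762] [-1.79983171e+02 -7.40088893e-02  9.00922660e+01]
ztop 216.61 pc [310. 325.] holes [524] [[311.4 323.5]]
outer [ 528.86 -319.97   29.96]
bore 618 [ 528.89 -319.53    5.66]
spindle n 347 z 168.0 [ 529.12 -250.91    4.65]
pan [ 529.09 -250.96   30.48] 120.2130659933791
```

```bash
python3 -m creep '[{"linear":[1.2,0,0],"twist":[0,0,0]},{"linear":[3.2,0,0],"twist":[0,0,0]},{"linear":[5.2,0,0],"twist":[0,0,0]},{"linear":[6.5,0,0],"twist":[0,0,0]},{"linear":[6.9,0,0.5],"twist":[0,0,0]},{"linear":[6.9,0,1.3],"twist":[0,0,0]},{"linear":[6.9,0,2.1],"twist":[0,0,0]},{"linear":[6.9,0,2.6],"twist":[0,0,0]},{"linear":[6.9,0,2.8],"twist":[0,0,0]},{"linear":[6.9,0,2.8],"twist":[0,0,0]}]'
python3 - <<'E'
from h import *
s=env.sense();im,d=env.get_image("wrist");P=cloud("wrist",d);t=env.sense()["tcp_pos"];print(t,s["ft_force"])
b=(np.hypot(P[...,0]-529,P[...,1]+251)<8);q=P[b&(P[...,2]<185)];print(len(q),np.c_[q.mean(0),q.min(0),q.max(0)])
save("w5.png",im[240:420,200:440].repeat(3,0).repeat(3,1))
E
```

```text
time: 9.0
tcp_pos: [527.5, -253.7, 151.2]
eef_rot: [-179.9, -0.0, 89.9]
ft_force: [-0.2, 0.4, -2.1]
width: 0.679
gripper_force: 54.5
[ 527.76118084 -253.76366427  151.66668675] [-0.22655802  0.43779099 -2.12457022]
8 [[ 533.04911068  527.58017749  534.86760344]
 [-252.58774347 -256.75001009 -243.31708683]
 [ 167.55825278  120.10198629  184.99030546]]
```

View pics/w5.png

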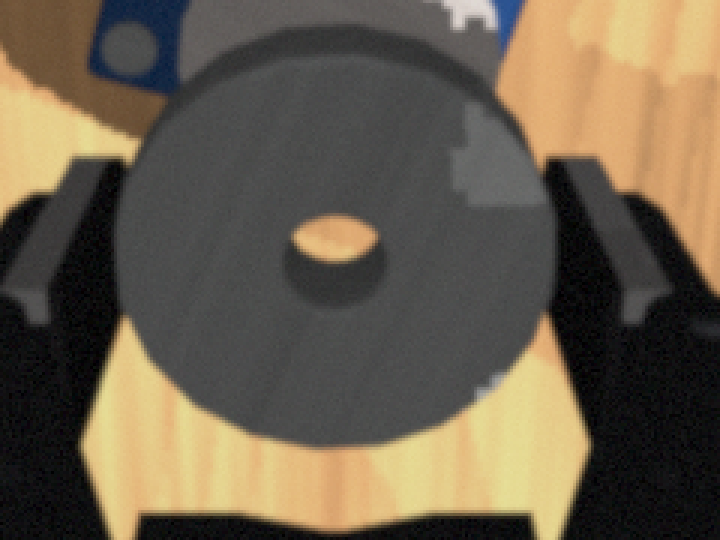

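```bash
python3 -m creep '[{"linear":[0.2,0.1,0],"twist":[0,0,0]},{"linear":[0.2,0.1,0],"twist":[0,0,0]},{"linear":[0.2,0.1,0],"twist":[0,0,0]},{"linear":[0.2,0.1,0],"twist":[0,0,0]},{"linear":[0.2,0.1,0],"twist":[0,0,0]},{"linear":[0.2,0.1,0],"twist":[0,0,0]},{"linear":[0.2,0.1,0],"twist":[0,0,0]},{"linear":[0.2,0.1,0],"twist":[0,0,0]},{"linear":[0.2,0.1,0],"twist":[0,0,0]},{"linear":[0.2,0.1,0],"twist":[0,0,0]}]'
python3 - <<'E'
from h import *
for i in range(3):
    im,d=env.get_image("wrist");s=env.sense();print(s["tcp_pos"].round(2),s["eef_rot"].round(2),s["ft_force"].round(2),abs(s["dq"]).max())
P=cloud("wrist",d);t=s["tcp_pos"]
K,R,tt=cam("wrist")
from m import edgefit
m=(np.hypot(P[...,0]-t[0],P[...,1]-t[1])<34)&(abs(P[...,2]-t[2]-36.4)<4)
print("outer",edgefit(cv2.morphologyEx(m.astype(np.uint8),cv2.MORPH_CLOSE,np.ones((5,5))),t[2]+36.4,30))
im,d=env.get_image("top");P=cloud("top",d)
E
```

```text
time: 9.88
tcp_pos: [529.2, -250.9, 152.2]
eef_rot: [180.0, 0.0, 90.0]
ft_force: [-0.6, 1.1, -2.8]
width: 0.677
gripper_force: 54.5
[ 529.16 -250.93  152.2 ] [180.     0.    89.97] [-0.31  0.33 -2.74] 0.11660471627967797
[ 529.19 -250.93  152.21] [179.99   0.    89.97] [ 0.33  0.63 -2.27] 0.08802445036602709
[ 529.15 -250.91  152.19] [180.     0.    89.98] [ 0.58  0.52 -2.75] 0.08077507747235911
outer [ 529.72 -251.09   29.97]
```

```bash
python3 -m creep '[{"linear":[0,-0.06,0.1],"twist":[0,0,0]},{"linear":[0,-0.06,0.3],"twist":[0,0,0]},{"linear":[0,-0.06,0.5],"twist":[0,0,0]},{"linear":[0,-0.06,0.7],"twist":[0,0,0]},{"linear":[0,-0.06,0.9],"twist":[0,0,0]},{"linear":[0,-0.06,1.1],"twist":[0,0,0]},{"linear":[0,-0.06,1.3],"twist":[0,0,0]},{"linear":[0,-0.06,1.45],"twist":[0,0,0]},{"linear":[0,-0.06,1.5],"twist":[0,0,0]},{"linear":[0,-0.06,1.5],"twist":[0,0,0]}]'
python3 - <<'E'
from h import *
f=[]
for i in range(2):
    im,d=env.get_image("side");s=env.sense();f.append(s["ft_force"])
print(np.mean(f,0).round(2),s["tcp_pos"])
P=cloud("side",d);b=(np.hypot(P[...,0]-529,P[...,1]+251)<45)
m=b&(P[...,2]>60)&(P[...,2]<145)&(im.max(2)>110)
for z in range(100,145,3): print(z,(m&(abs(P[...,2]-z)<1.5)).sum(),end=' ')
E
```

```text
time: 10.92
tcp_pos: [528.5, -250.9, 137.0]
eef_rot: [-180.0, -0.0, 90.0]
ft_force: [0.2, -0.1, -2.1]
width: 0.681
gripper_force: 54.5
[-0.28  0.4  -3.15] [ 528.58456471 -250.97614648  137.22508664]
100 0 103 0 106 0 109 0 112 0 115 0 118 17 121 27 124 6 127 0 130 0 133 0 136 0 139 0 142 0
```

Force is still just the ring's weight and the pan is still at 121, so the ring is threaded. Lowering it to the pan.

```bash
python3 -m creep '[{"linear":[0,0,0.4],"twist":[0,0,0]},{"linear":[0,0,1.0],"twist":[0,0,0]},{"linear":[0,0,1.6],"twist":[0,0,0]},{"linear":[0,0,2.2],"twist":[0,0,0]},{"linear":[0,0,2.8],"twist":[0,0,0]},{"linear":[0,0,3.3],"twist":[0,0,0]},{"linear":[0,0,3.7],"twist":[0,0,0]},{"linear":[0,0,4.1],"twist":[0,0,0]},{"linear":[0,0,4.4],"twist":[0,0,0]},{"linear":[0,0,4.6],"twist":[0,0,0]}]'
python3 - <<'E'
from h import *
f=[]
for i in range(4):
    im,d=env.get_image("wrist");s=env.sense();f.append(s["ft_force"])
print(np.mean(f,0).round(2),s["tcp_pos"])
E
```

```text
time: 11.85
tcp_pos: [528.4, -250.9, 90.9]
eef_rot: [-180.0, -0.0, 90.0]
ft_force: [-1.6, 0.6, 0.6]
width: 0.681
gripper_force: 54.7
[-0.89  0.42 -0.61] [ 528.45389204 -250.91768414   91.34898545]
```

```bash
python3 -m creep '[{"linear":[0,0,0],"twist":[0,0,0]},{"linear":[0,0,0],"twist":[0,0,0]},{"linear":[0,0,0],"twist":[0,0,0]},{"linear":[0,0,0],"twist":[0,0,0]},{"linear":[0,0,0],"twist":[0,0,0]},{"linear":[0,0,0],"twist":[0,0,0]},{"linear":[0,0,-0.5],"twist":[0,0,0]},{"linear":[0,0,-2.5],"twist":[0,0,0]},{"linear":[0,0,-5.5],"twist":[0,0,0]},{"linear":[0,0,-9],"twist":[0,0,0]}]' 0 50
python3 - <<'E'
from h import *
im,d=env.get_image("side");np.savez("s6",im=im,d=d);P=cloud("side",d);s=env.sense();print(s["tcp_pos"],s["ft_force"])
b=(np.hypot(P[...,0]-529,P[...,1]+251)<45)&(d>0)
for z in range(95,150,3): print(z,(b&(abs(P[...,2]-z)<1.5)&(im.max(2)>60)).sum(),end=' ')
hsv=cv2.cvtColor(im,cv2.COLOR_RGB2HSV).astype(int)
m=(np.hypot(P[...,0]-550,P[...,1]+175)<30)&(hsv[...,1]>130)&((hsv[...,0]<22)|(hsv[...,0]>172))&(P[...,2]>60)
print()
for v,u in zip(*np.nonzero(m)): print((int(u),int(v)),im[v,u],P[v,u].round(0),end=';')
save("s6.png",cv2.resize(im[275:375,280:380],(600,600),interpolation=cv2.INTER_CUBIC))
E
```

```text
time: 12.88
tcp_pos: [527.5, -250.6, 181.2]
eef_rot: [-179.8, -0.0, 90.0]
ft_force: [0.8, 0.3, 0.6]
width: 1.001
gripper_force: 0.0
[ 530.4687009  -252.54523875  188.41321878] [ 2.28602221 -1.76827218  4.23306214]
95 0 98 5 101 3 104 0 107 2 110 10 113 35 116 44 119 40 122 83 125 395 128 237 131 6 134 9 137 6 140 8 143 8 146 6 149 5 
(330, 302) [166 113  60] [ 558. -155.   91.];(331, 302) [196 141  71] [ 560. -155.   91.];(330, 303) [166  98  34] [ 557. -157.   90.];(331, 303) [194 129  53] [ 559. -158.   91.];(330, 304) [172  94  32] [ 557. -160.   91.];(331, 304) [190 121  48] [ 558. -162.   93.];(330, 305) [170  91  21] [ 556. -163.   91.];(331, 305) [183 117  50] [ 558. -162.   90.];(326, 306) [166 126  80] [ 548. -164.   91.];(329, 306) [128  81  57] [ 552. -174.  101.];(330, 306) [172  91  15] [ 556. -163.   89.];(331, 306) [180 114  49] [ 557. -165.   91.];(326, 307) [159 116  70] [ 547. -168.   93.];(327, 307) [138  88  67] [ 547. -179.  105.];(329, 307) [141  83  55] [ 552. -175.  100.];(330, 307) [174  96  25] [ 555. -169.   92.];(331, 307) [179 116  52] [ 559. -160.   83.]
[... 1311 characters left out ...]
3) [170 135  81] [ 543. -181.   92.];(326, 313) [111  80  45] [ 543. -192.  104.];(328, 313) [100  50  22] [ 546. -193.  104.];(329, 313) [153  77   0] [ 550. -182.   91.];(330, 313) [169 106  42] [ 552. -181.   89.];(326, 314) [99 71 45] [ 542. -196.  105.];(328, 314) [77 39 20] [ 545. -196.  105.];(329, 314) [119  59  10] [ 550. -182.   88.];(330, 314) [153 104  54] [ 552. -182.   88.];(328, 315) [69 37 19] [ 546. -196.  102.];(329, 315) [106  57  15] [ 550. -183.   87.];(330, 315) [149 106  57] [ 552. -181.   84.];(328, 316) [82 46 27] [ 549. -180.   81.];(329, 316) [120  73  31] [ 551. -181.   82.];(330, 316) [161 119  66] [ 552. -182.   83.];(329, 317) [130  89  53] [ 551. -182.   80.];
```

View pics/s6.png

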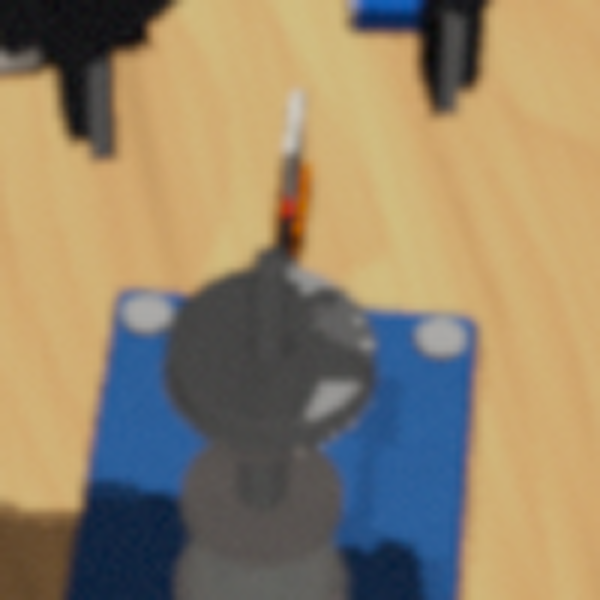

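The ring is flat on the pan and the red tip has dropped to z≈103; the clip's middle is at about 90. Now the second weight.

```bash
python3 -m creep '[{"linear":[2,-0.2,0],"twist":[0,0,0]},{"linear":[5.5,-0.5,0],"twist":[0,0,0]},{"linear":[9.5,-0.9,0],"twist":[0,0,0]},{"linear":[13.5,-1.3,0],"twist":[0,0,0]},{"linear":[17.5,-1.7,0],"twist":[0,0,0]},{"linear":[21.5,-2.1,0],"twist":[0,0,0]},{"linear":[25.5,-2.5,0],"twist":[0,0,0]},{"linear":[29.5,-2.9,0],"twist":[0,0,0]},{"linear":[33.5,-3.3,0],"twist":[0,0,0]},{"linear":[37,-3.7,0],"twist":[0,0,0]}]'
python3 -m creep '[{"linear":[3,-0.2,0],"twist":[0,0,0]},{"linear":[4.4,-0.3,0.5],"twist":[0,0,0]},{"linear":[4.8,-0.3,3],"twist":[0,0,0]},{"linear":[4.8,-0.3,6],"twist":[0,0,0]},{"linear":[4.8,-0.3,9],"twist":[0,0,0]},{"linear":[4.8,-0.3,11],"twist":[0,0,0]},{"linear":[4.8,-0.3,12],"twist":[0,0,0]},{"linear":[4.8,-0.3,12],"twist":[0,0,0]},{"linear":[4.8,-0.3,12],"twist":[0,0,0]},{"linear":[4.8,-0.3,12],"twist":[0,0,0]}]'
python3 - <<'E'
from h import *
im,d=env.get_image("wrist");s=env.sense();print(s["tcp_pos"])
for r in env.silhouettes("wrist","weight0")[:4]:
    cs,_=cv2.findContours(r["mask"].astype(np.uint8),0,1); c=max(cs,key=cv2.contourArea)[:,0]
    w=np.array([atz("wrist",p,28)[:2] for p in c]).astype(np.float32)
    print(round(r["score"],2),r["pixel"],cv2.minEnclosingCircle(w))
print(env.sense()["tcp_pos"])
E
```

```text
time: 13.77
tcp_pos: [491.3, 121.8, 181.6]
eef_rot: [180.0, -0.0, 90.0]
ft_force: [1.3, 0.0, 0.1]
width: 1.0
gripper_force: 0.0
time: 14.6
tcp_pos: [489.5, 166.9, 62.2]
eef_rot: [179.9, -0.0, 89.9]
ft_force: [0.1, 0.4, 0.2]
width: 0.999
gripper_force: 0.0
[489.54755574 167.09540895  62.43690764]
0.9 [292.0, 130.8] ((483.4283447265625, 236.4218292236328), 29.50912094116211)
0.87 [489.2, 8.7] ((577.1317138671875, 301.03936767578125), 19.670454025268555)
0.75 [105.2, 114.4] ((385.8782653808594, 248.89205932617188), 29.552114486694336)
0.64 [286.1, 19.4] ((477.82086181640625, 299.9368896484375), 28.973587036132812)
[489.55057521 167.23222182  62.47592876]
```

```bash
python3 -m creep '[{"linear":[0,-0.1,1],"twist":[0,0,0]},{"linear":[0,-0.1,3],"twist":[0,0,0]},{"linear":[0,-0.1,5],"twist":[0,0,0]},{"linear":[0,-0.1,6.5],"twist":[0,0,0]},{"linear":[0,-0.1,7.1],"twist":[0,0,0]},{"linear":[0,-0.1,7.2],"twist":[0,0,0]},{"linear":[0,-0.1,7.2],"twist":[0,0,0]},{"linear":[0,-0.1,7.2],"twist":[0,0,0]},{"linear":[0,-0.1,7.2],"twist":[0,0,0]},{"linear":[0,-0.1,7.2],"twist":[0,0,0]}]'
python3 -m creep '[{"linear":[0,0,0],"twist":[0,0,0]},{"linear":[0,0,0],"twist":[0,0,0]},{"linear":[0,0,0],"twist":[0,0,0]},{"linear":[0,0,0],"twist":[0,0,0]},{"linear":[0,0,0],"twist":[0,0,0]},{"linear":[0,0,0],"twist":[0,0,0]},{"linear":[0,0,0],"twist":[0,0,0]},{"linear":[0,0,0],"twist":[0,0,0]},{"linear":[0,0,0],"twist":[0,0,0]},{"linear":[0,0,0],"twist":[0,0,0]}]' 1 50
```

```text
time: 15.53
tcp_pos: [488.1, 167.3, -10.1]
eef_rot: [179.9, -0.0, 90.0]
ft_force: [-0.9, 1.0, -0.1]
width: 1.0
gripper_force: 0.0
time: 16.37
tcp_pos: [488.1, 167.2, -10.0]
eef_rot: [179.9, -0.0, 89.9]
ft_force: [-0.6, 0.9, 11.8]
width: 0.672
gripper_force: 51.2
```

```bash
python3 -m creep '[{"linear":[0,0,-0.5],"twist":[0,0,0]},{"linear":[0,0,-1.5],"twist":[0,0,0]},{"linear":[0,0,-3.5],"twist":[0,0,0]},{"linear":[0,0,-6.5],"twist":[0,0,0]},{"linear":[0,0,-10],"twist":[0,0,0]},{"linear":[-0.5,0,-13.5],"twist":[0,0,0]},{"linear":[-2,0.2,-16.5],"twist":[0,0,0]},{"linear":[-4.5,0.4,-18.3],"twist":[0,0,0]},{"linear":[-8,0.7,-19],"twist":[0,0,0]},{"linear":[-11.7,1,-19],"twist":[0,0,0]}]'
python3 -m creep '[{"linear":[-4,0.3,0],"twist":[0,0,0]},{"linear":[-8,0.6,0],"twist":[0,0,0]},{"linear":[-12,1,0],"twist":[0,0,0]},{"linear":[-16,1.3,0],"twist":[0,0,0]},{"linear":[-20,1.6,0],"twist":[0,0,0]},{"linear":[-24,2,0],"twist":[0,0,0]},{"linear":[-28,2.3,0],"twist":[0,0,0]},{"linear":[-32,2.6,0],"twist":[0,0,0]},{"linear":[-35,2.9,0],"twist":[0,0,0]},{"linear":[-37,3.1,0],"twist":[0,0,0]}]'
python3 -m creep '[{"linear":[0,0,0],"twist":[0,0,0]},{"linear":[0,0,0],"twist":[0,0,0]},{"linear":[0,0,0],"twist":[0,0,0]},{"linear":[0,0,0],"twist":[0,0,0]},{"linear":[0,0,0],"twist":[0,0,0]},{"linear":[0,0,0],"twist":[0,0,0]},{"linear":[0,0,0],"twist":[0,0,0]},{"linear":[0,0,0],"twist":[0,0,0]},{"linear":[0,0,0],"twist":[0,0,0]},{"linear":[0,0,0],"twist":[0,0,0]}]'
python3 - <<'E'
from m import *
s=env.sense();im,d=env.get_image("wrist");t=env.sense()["tcp_pos"];print(s["tcp_pos"],t,s["ft_force"])
np.savez("g3",im=im,d=d);held(im,cloud("wrist",d),d,t,(529,-251),158.7)
E
```

```text
time: 17.2
tcp_pos: [498.2, 50.1, 181.8]
eef_rot: [179.8, -0.1, 90.1]
ft_force: [0.8, -0.2, -2.7]
width: 0.67
gripper_force: 55.0
time: 18.03
tcp_pos: [527.3, -324.0, 179.8]
eef_rot: [-180.0, 0.1, 89.8]
ft_force: [0.1, -0.4, -3.5]
width: 0.672
gripper_force: 55.0
time: 18.87
tcp_pos: [528.6, -319.8, 179.2]
eef_rot: [180.0, 0.0, 90.0]
ft_force: [0.7, -0.2, -3.0]
width: 0.666
gripper_force: 55.0
[ 528.55886886 -319.82932956  179.22647806] [ 528.50379471 -319.8522809   179.19228138] [ 0.67888489 -0.19912628 -3.00120944]
ztop 216.1 pc [310. 326.] holes [550] [[311.3 323. ]]
outer [ 529.11 -319.52   29.88]
bore 628 [ 529.11 -319.      5.7 ]
spindle n 319 z 159.9 [ 528.97 -251.23    4.63]
pan [-77864.35 223427.54 236988.86] 111.87772691775112
```

```bash
python3 -m creep '[{"linear":[1.2,0,0],"twist":[0,0,0]},{"linear":[3.2,0,0.3],"twist":[0,0,0]},{"linear":[5.2,0,1],"twist":[0,0,0]},{"linear":[6.4,0,1.8],"twist":[0,0,0]},{"linear":[6.8,-0.01,2.6],"twist":[0,0,0]},{"linear":[6.82,-0.01,3.2],"twist":[0,0,0]},{"linear":[6.82,-0.01,3.5],"twist":[0,0,0]},{"linear":[6.82,-0.01,3.5],"twist":[0,0,0]},{"linear":[6.82,-0.01,3.5],"twist":[0,0,0]},{"linear":[6.82,-0.01,3.5],"twist":[0,0,0]}]'
python3 -m creep '[{"linear":[0,0,0],"twist":[0,0,0]},{"linear":[0,0,0],"twist":[0,0,0]},{"linear":[0,0,0],"twist":[0,0,0]},{"linear":[0,0,0],"twist":[0,0,0]},{"linear":[0,0,0],"twist":[0,0,0]},{"linear":[0,0,0],"twist":[0,0,0]},{"linear":[0,0,0],"twist":[0,0,0]},{"linear":[0,0,0],"twist":[0,0,0]},{"linear":[0,0,0],"twist":[0,0,0]},{"linear":[0,0,0],"twist":[0,0,0]}]'
python3 - <<'E'
from h import *
from m import edgefit
im,d=env.get_image("wrist");s=env.sense();print(s["tcp_pos"].round(2),s["ft_force"].round(2))
P=cloud("wrist",d);t=s["tcp_pos"];z=t[2]+36.9
m=(np.hypot(P[...,0]-t[0],P[...,1]-t[1])<34)&(abs(P[...,2]-z)<4)
print("outer",edgefit(cv2.morphologyEx(m.astype(np.uint8),cv2.MORPH_CLOSE,np.ones((5,5))),z,30))
E
```

```text
time: 19.75
tcp_pos: [528.5, -252.9, 144.4]
eef_rot: [180.0, 0.0, 89.9]
ft_force: [-0.3, -0.2, -3.5]
width: 0.666
gripper_force: 55.0
time: 20.58
tcp_pos: [528.5, -251.7, 144.2]
eef_rot: [180.0, 0.0, 90.0]
ft_force: [-0.7, -0.8, -3.3]
width: 0.667
gripper_force: 55.0
[ 528.46 -251.7   144.2 ] [-0.37  0.74 -2.91]
outer [ 529.02 -251.36   29.87]
```

```bash
python3 -m creep '[{"linear":[0,0,0.2],"twist":[0,0,0]},{"linear":[0,0,0.4],"twist":[0,0,0]},{"linear":[0,0,0.6],"twist":[0,0,0]},{"linear":[0,0,0.8],"twist":[0,0,0]},{"linear":[0,0,1.0],"twist":[0,0,0]},{"linear":[0,0,1.2],"twist":[0,0,0]},{"linear":[0,0,1.4],"twist":[0,0,0]},{"linear":[0,0,1.5],"twist":[0,0,0]},{"linear":[0,0,1.5],"twist":[0,0,0]},{"linear":[0,0,1.5],"twist":[0,0,0]}]'
python3 - <<'E'
from h import *
f=[]
for i in range(3):
    im,d=env.get_image("side");f.append(env.sense()["ft_force"])
print(np.mean(f,0).round(2),env.sense()["tcp_pos"])
E
```

```text
time: 21.47
tcp_pos: [528.4, -251.7, 129.1]
eef_rot: [-180.0, -0.0, 90.0]
ft_force: [0.8, 0.1, -3.3]
width: 0.67
gripper_force: 55.0
[ 0.1  -0.23 -3.03] [ 528.52869694 -251.7571259   129.3242755 ]
```

```bash
python3 -m creep '[{"linear":[0,0,0.4],"twist":[0,0,0]},{"linear":[0,0,0.9],"twist":[0,0,0]},{"linear":[0,0,1.4],"twist":[0,0,0]},{"linear":[0,0,1.9],"twist":[0,0,0]},{"linear":[0,0,2.3],"twist":[0,0,0]},{"linear":[0,0,2.6],"twist":[0,0,0]},{"linear":[0,0,2.9],"twist":[0,0,0]},{"linear":[0,0,3.2],"twist":[0,0,0]},{"linear":[0,0,3.4],"twist":[0,0,0]},{"linear":[0,0,3.4],"twist":[0,0,0]}]'
python3 - <<'E'
from h import *
f=[]
for i in range(3):
    im,d=env.get_image("wrist");f.append(env.sense()["ft_force"])
print(np.mean(f,0).round(2),env.sense()["tcp_pos"])
E
```

```text
time: 22.45
tcp_pos: [528.2, -251.7, 94.9]
eef_rot: [-180.0, -0.0, 90.0]
ft_force: [-0.8, 0.9, -0.9]
width: 0.668
gripper_force: 55.2
[-1.12  0.12 -0.51] [ 528.39803748 -251.72522539   95.34634445]
```

Nearly all of its weight is now carried, so I'll release, lift and check the pointer.

```bash
python3 -m creep '[{"linear":[0,0,0],"twist":[0,0,0]},{"linear":[0,0,0],"twist":[0,0,0]},{"linear":[0,0,0],"twist":[0,0,0]},{"linear":[0,0,0],"twist":[0,0,0]},{"linear":[0,0,0],"twist":[0,0,0]},{"linear":[0,0,0],"twist":[0,0,0]},{"linear":[0,0,-0.5],"twist":[0,0,0]},{"linear":[0,0,-2.5],"twist":[0,0,0]},{"linear":[0,0,-5.5],"twist":[0,0,0]},{"linear":[0,0,-9],"twist":[0,0,0]}]' 0 50
python3 -m creep '[{"linear":[-1,0,0],"twist":[0,0,0]},{"linear":[-2.5,0,0],"twist":[0,0,0]},{"linear":[-4.5,0,0],"twist":[0,0,0]},{"linear":[-6,0,0],"twist":[0,0,0]},{"linear":[-7,0,0],"twist":[0,0,0]},{"linear":[-7,0,0],"twist":[0,0,0]},{"linear":[-7,0,0],"twist":[0,0,0]},{"linear":[-7,0,0],"twist":[0,0,0]},{"linear":[-7,0,0],"twist":[0,0,0]},{"linear":[-7,0,0],"twist":[0,0,0]}]'
python3 - <<'E'
from h import *
print(env.sense()["tcp_pos"])
O=[]
for n in("side","wrist"):
    im,d=env.get_image(n);P=cloud(n,d);np.savez("e_"+n,im=im,d=d)
    b=(np.hypot(P[...,0]-529,P[...,1]+251)<28)&(d>0)&(P[...,2]>110)&(P[...,2]<145); print(n,"top face z",np.median(P[b][:,2]),b.sum())
    hsv=cv2.cvtColor(im,cv2.COLOR_RGB2HSV).astype(int)
    g=(np.hypot(P[...,0]-550,P[...,1]+175)<32)&(hsv[...,1]>140)&(P[...,2]>60)&(hsv[...,2]>60)
    for nm,m in(("red",g&((hsv[...,0]<8)|(hsv[...,0]>172))),("orange",g&(hsv[...,0]>9)&(hsv[...,0]<22))):
        if m.any(): print(nm,m.sum(),np.percentile(P[m],[5,50,95],axis=0).round(1).tolist())
    for th in("pointer","marker"):
        for r in env.landmark_of(n,th)[:2]: print(th,r)
im=np.load("e_wrist.npz")["im"];print(0)
a=np.load("e_side.npz")["im"]
save("e.png",np.hstack([cv2.resize(im[0:240,220:460],(400,400)),cv2.resize(a[290:350,300:360],(400,400),interpolation=cv2.INTER_CUBIC)]))
E
```

```text
time: 23.43
tcp_pos: [527.4, -251.4, 185.3]
eef_rot: [-179.8, -0.0, 90.0]
ft_force: [0.8, 0.2, -0.5]
width: 1.0
gripper_force: 0.0
time: 24.27
tcp_pos: [528.6, -320.7, 185.1]
eef_rot: [-180.0, -0.0, 90.0]
ft_force: [-0.2, -0.3, -0.1]
width: 1.001
gripper_force: 0.0
[ 528.593045   -320.72531809  185.08583767]
side top face z 130.36060621831206 592
red 4 [[545.5, -188.4, 92.9], [546.9, -184.7, 93.5], [548.3, -180.6, 95.4]]
orange 36 [[543.7, -182.6, 84.8], [552.2, -174.6, 90.0], [558.6, -159.7, 93.4]]
pointer {'pixel': [325.8, 309.0], 'score': 0.55}
marker {'pixel': [330.6, 315.1], 'score': 0.63}
marker {'pixel': [318.6, 333.6], 'score': 0.31}
wrist top face z 130.27649424308794 7165
red 85 [[546.9, -185.3, 83.5], [548.2, -181.2, 93.3], [550.7, -178.5, 94.8]]
orange 159 [[545.8, -180.8, 89.4], [551.6, -176.5, 91.0], [555.6, -169.7, 110.6]]
pointer {'pixel': [344.3, 13.2], 'score': 0.87}
marker {'pixel': [344.7, 16.4], 'score': 0.78}
marker {'pixel': [311.1, 137.6], 'score': 0.52}
0
```

View pics/e.png

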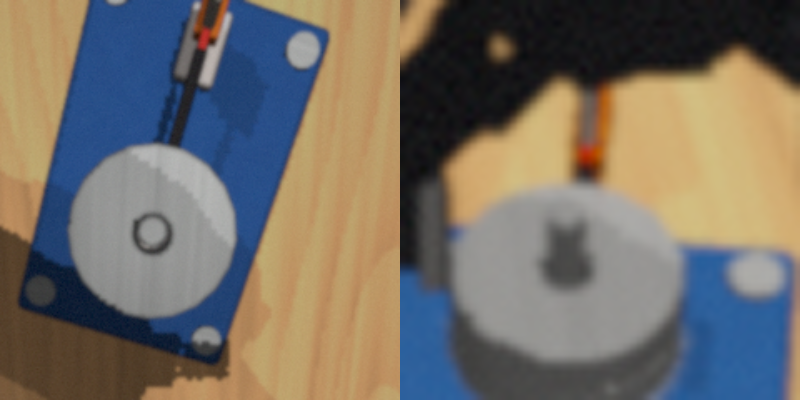

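The rings are both flat on the spindle. The red tip shows at left-crop (205,38) and right-crop (588,155), close to the clip's upper edge. I'll check the clip's top and bottom heights from the stored depth.

```bash
python3 - <<'E'
from h import *
for f,n in(("e_wrist","wrist"),("e_side","side"),("side0","side"),("top0","top")):
    z=np.load(f+".npz");im,d=z["im"],z["d"];P=cloud(n,d)
    hsv=cv2.cvtColor(im,cv2.COLOR_RGB2HSV).astype(int)
    m=(np.hypot(P[...,0]-552,P[...,1]+168)<28)&(hsv[...,1]>150)&(hsv[...,0]>9)&(hsv[...,0]<22)&(P[...,2]>60)&(P[...,2]<100)
    # distance along stand y (yaw -19)
    yy=(P[...,0]-526)*np.sin(np.radians(19))+(P[...,1]+253)*np.cos(np.radians(19))
    print(f,m.sum())
    for a in range(66,112,4):
        s=m&(yy>=a)&(yy<a+4)
        if s.sum(): print(a,s.sum(),np.percentile(P[s][:,2],[0,25,50,75,100]).round(1))
E
```

```text
e_wrist 139
74 35 [86.2 89.7 90.5 91.2 97.8]
78 48 [89.2 90.4 90.9 91.4 98.5]
82 35 [89.6 90.3 90.9 91.2 92.2]
86 21 [88.9 90.1 90.7 91.3 91.8]
e_side 31
70 1 [90.5 90.5 90.5 90.5 90.5]
74 10 [83.6 86.2 88.6 90.1 93.5]
78 6 [88.1 89.8 90.6 91.4 91.7]
82 2 [88.1 89.  89.8 90.7 91.5]
86 2 [88.6 89.2 89.8 90.4 91. ]
90 2 [89.7 89.8 89.9 90.  90.1]
94 6 [80.4 87.4 88.3 89.2 91.7]
98 2 [89.6 90.2 90.7 91.3 91.9]
side0 35
70 1 [87.4 87.4 87.4 87.4 87.4]
74 9 [79.5 83.8 88.2 90.  91.6]
78 5 [89.5 90.3 91.1 92.2 93. ]
82 3 [88.7 90.7 92.6 93.3 93.9]
86 3 [88.3 89.7 91.2 92.6 93.9]
90 3 [88.5 89.5 90.5 90.6 90.6]
94 6 [81.8 87.2 88.8 89.6 91.3]
98 3 [90.2 90.6 91.  91.4 91.8]
102 2 [90.6 90.7 90.8 90.9 91. ]
top0 29
74 2 [91.5 91.5 91.5 91.6 91.6]
78 3 [88.  91.7 95.4 95.5 95.6]
82 4 [85.9 86.  88.9 93.1 97. ]
86 4 [90.5 91.3 91.7 91.9 92.3]
90 3 [86.5 88.3 90.  92.  94. ]
94 4 [89.  89.4 91.3 93.2 93.5]
98 4 [85.  89.4 92.5 94.3 95.4]
102 5 [87.3 90.5 91.5 91.8 94.5]
```

The clip's top face is at about 91, so its middle is at about 85. The pointer is at about 92.4, still some 7 mm high, so a third weight is needed. It's at (483.3, 236.3).

```bash
python3 -m creep '[{"linear":[2,-0.2,0],"twist":[0,0,0]},{"linear":[5.5,-0.5,0],"twist":[0,0,0]},{"linear":[9.5,-0.8,0],"twist":[0,0,0]},{"linear":[13.5,-1.1,0],"twist":[0,0,0]},{"linear":[17.5,-1.4,0],"twist":[0,0,0]},{"linear":[21.5,-1.7,0],"twist":[0,0,0]},{"linear":[25.5,-2,0],"twist":[0,0,0]},{"linear":[29.5,-2.4,0],"twist":[0,0,0]},{"linear":[33.5,-2.7,0],"twist":[0,0,0]},{"linear":[37.5,-3,0],"twist":[0,0,0]}]'
python3 -m creep '[{"linear":[4,-0.3,0],"twist":[0,0,0]},{"linear":[8,-0.7,0],"twist":[0,0,0]},{"linear":[12,-1,0],"twist":[0,0,0]},{"linear":[15.5,-1.3,0.3],"twist":[0,0,0]},{"linear":[17.5,-1.4,1.5],"twist":[0,0,0]},{"linear":[18.2,-1.5,4],"twist":[0,0,0]},{"linear":[18.2,-1.5,7.5],"twist":[0,0,0]},{"linear":[18.2,-1.5,10.5],"twist":[0,0,0]},{"linear":[18.2,-1.5,12],"twist":[0,0,0]},{"linear":[18.2,-1.5,12.3],"twist":[0,0,0]}]'
python3 -m creep '[{"linear":[0,0,1],"twist":[0,0,0]},{"linear":[0,0,3],"twist":[0,0,0]},{"linear":[0,0,5],"twist":[0,0,0]},{"linear":[0,0,6.5],"twist":[0,0,0]},{"linear":[0,0,7.1],"twist":[0,0,0]},{"linear":[0,0,7.2],"twist":[0,0,0]},{"linear":[0,0,7.2],"twist":[0,0,0]},{"linear":[0,0,7.2],"twist":[0,0,0]},{"linear":[0,0,7.2],"twist":[0,0,0]},{"linear":[0,0,7.2],"twist":[0,0,0]}]'
```

```text
time: 25.4
tcp_pos: [498.2, 55.1, 185.4]
eef_rot: [180.0, -0.0, 90.0]
ft_force: [1.0, -0.1, -0.4]
width: 1.002
gripper_force: 0.0
time: 26.23
tcp_pos: [482.3, 234.7, 59.5]
eef_rot: [-179.8, 0.1, 90.0]
ft_force: [-0.4, 0.6, 0.7]
width: 0.999
gripper_force: 0.0
time: 27.07
tcp_pos: [484.1, 235.6, -8.9]
eef_rot: [179.9, -0.0, 90.0]
ft_force: [-0.6, 0.2, -0.7]
width: 1.003
gripper_force: 0.0
```

```bash
python3 -m creep '[{"linear":[0,0,0.1],"twist":[0,0,0]},{"linear":[0,0,0.1],"twist":[0,0,0]},{"linear":[0,0,0.1],"twist":[0,0,0]},{"linear":[0,0,0.1],"twist":[0,0,0]},{"linear":[0,0,0.1],"twist":[0,0,0]},{"linear":[0,0,0.1],"twist":[0,0,0]},{"linear":[0,0,0.1],"twist":[0,0,0]},{"linear":[0,0,0.1],"twist":[0,0,0]},{"linear":[0,0,0.1],"twist":[0,0,0]},{"linear":[0,0,0.1],"twist":[0,0,0]}]' 1 50
python3 -m creep '[{"linear":[0,0,-0.5],"twist":[0,0,0]},{"linear":[0,0,-1.5],"twist":[0,0,0]},{"linear":[0,0,-3.5],"twist":[0,0,0]},{"linear":[0,0,-6.5],"twist":[0,0,0]},{"linear":[0,0,-10],"twist":[0,0,0]},{"linear":[-0.5,0,-13.5],"twist":[0,0,0]},{"linear":[-2,0.2,-16.5],"twist":[0,0,0]},{"linear":[-4.5,0.4,-18.3],"twist":[0,0,0]},{"linear":[-8,0.7,-19],"twist":[0,0,0]},{"linear":[-11.7,1,-19],"twist":[0,0,0]}]'
python3 -m creep '[{"linear":[-4,0.3,0],"twist":[0,0,0]},{"linear":[-8,0.6,0],"twist":[0,0,0]},{"linear":[-12,1,0],"twist":[0,0,0]},{"linear":[-16,1.3,0],"twist":[0,0,0]},{"linear":[-20,1.6,0],"twist":[0,0,0]},{"linear":[-24,2,0],"twist":[0,0,0]},{"linear":[-28,2.3,0],"twist":[0,0,0]},{"linear":[-32,2.6,0],"twist":[0,0,0]},{"linear":[-36,2.9,0],"twist":[0,0,0]},{"linear":[-40,3.2,0],"twist":[0,0,0]}]'
```

```text
time: 27.9
tcp_pos: [483.6, 235.4, -10.0]
eef_rot: [180.0, -0.0, 90.0]
ft_force: [-2.6, -1.1, 12.6]
width: 0.677
gripper_force: 50.8
time: 28.73
tcp_pos: [494.2, 118.3, 181.8]
eef_rot: [179.8, -0.1, 90.1]
ft_force: [0.8, -0.4, -3.2]
width: 0.674
gripper_force: 54.4
time: 29.57
tcp_pos: [524.7, -283.6, 179.7]
eef_rot: [-180.0, -0.0, 90.0]
ft_force: [1.1, -0.2, -2.4]
width: 0.672
gripper_force: 54.4
```

```bash
python3 -m creep '[{"linear":[-2.2,0.1,0],"twist":[0,0,0]},{"linear":[-3.5,0.2,0],"twist":[0,0,0]},{"linear":[-3.9,0.3,0],"twist":[0,0,0]},{"linear":[-3.9,0.3,0],"twist":[0,0,0]},{"linear":[-3.9,0.3,0],"twist":[0,0,0]},{"linear":[-3.9,0.3,0],"twist":[0,0,0]},{"linear":[-3.9,0.3,0],"twist":[0,0,0]},{"linear":[-3.9,0.3,0],"twist":[0,0,0]},{"linear":[-3.9,0.3,0],"twist":[0,0,0]},{"linear":[-3.9,0.3,0],"twist":[0,0,0]}]'
python3 - <<'E'
from m import *
for i in range(3): env.get_image("side")
s=env.sense();im,d=env.get_image("wrist");t=env.sense()["tcp_pos"];print(s["tcp_pos"],t,s["ft_force"])
np.savez("g4",im=im,d=d);held(im,cloud("wrist",d),d,t,(529,-251),150.5)
E
```

```text
time: 30.4
tcp_pos: [528.6, -320.2, 179.3]
eef_rot: [180.0, -0.0, 90.0]
ft_force: [0.0, -0.8, -2.5]
width: 0.676
gripper_force: 54.4
[ 528.43171511 -320.64426837  179.21261781] [ 528.42315527 -320.67072426  179.22046118] [-0.97751354  0.58457708 -2.9934077 ]
ztop 216.06 pc [310. 326.] holes [539] [[311.4 319.4]]
outer [ 529.   -318.9    29.98]
bore 633 [ 529.06 -318.33    5.69]
spindle n 286 z 150.3 [ 528.93 -251.19    4.59]
pan [ 46643.78 -69709.81  83368.74] 102.50709371190216
```

```bash
python3 -m creep '[{"linear":[1.2,0,0],"twist":[0,0,0]},{"linear":[3.2,0,0.3],"twist":[0,0,0]},{"linear":[5.2,0,1],"twist":[0,0,0]},{"linear":[6.4,0,2],"twist":[0,0,0]},{"linear":[6.7,-0.01,3],"twist":[0,0,0]},{"linear":[6.75,-0.01,3.9],"twist":[0,0,0]},{"linear":[6.75,-0.01,4.4],"twist":[0,0,0]},{"linear":[6.75,-0.01,4.5],"twist":[0,0,0]},{"linear":[6.75,-0.01,4.5],"twist":[0,0,0]},{"linear":[6.75,-0.01,4.5],"twist":[0,0,0]}]'
python3 -m creep '[{"linear":[0,0,0],"twist":[0,0,0]},{"linear":[0,0,0],"twist":[0,0,0]},{"linear":[0,0,0],"twist":[0,0,0]},{"linear":[0,0,0],"twist":[0,0,0]},{"linear":[0,0,0],"twist":[0,0,0]},{"linear":[0,0,0],"twist":[0,0,0]},{"linear":[0,0,0],"twist":[0,0,0]},{"linear":[0,0,0],"twist":[0,0,0]},{"linear":[0,0,0],"twist":[0,0,0]},{"linear":[0,0,0],"twist":[0,0,0]}]'
python3 - <<'E'
from h import *
from m import edgefit
im,d=env.get_image("wrist");s=env.sense();print(s["tcp_pos"].round(2),s["ft_force"].round(2))
P=cloud("wrist",d);t=s["tcp_pos"];z=t[2]+36.85
m=(np.hypot(P[...,0]-t[0],P[...,1]-t[1])<34)&(abs(P[...,2]-z)<4)
print("outer",edgefit(cv2.morphologyEx(m.astype(np.uint8),cv2.MORPH_CLOSE,np.ones((5,5))),z,30))
E
```

```text
time: 31.43
tcp_pos: [528.3, -254.3, 134.3]
eef_rot: [180.0, 0.0, 89.9]
ft_force: [-0.6, -1.1, -2.3]
width: 0.677
gripper_force: 54.4
time: 32.27
tcp_pos: [528.4, -253.2, 134.2]
eef_rot: [180.0, 0.0, 90.0]
ft_force: [-0.1, -0.5, -2.4]
width: 0.681
gripper_force: 54.4
[ 528.38 -253.22  134.19] [ 0.97  0.81 -2.09]
outer [ 528.95 -251.42   29.95]
```

```bash
python3 -m creep '[{"linear":[0.02,0,0.2],"twist":[0,0,0]},{"linear":[0.02,0,0.4],"twist":[0,0,0]},{"linear":[0.02,0,0.6],"twist":[0,0,0]},{"linear":[0.02,0,0.8],"twist":[0,0,0]},{"linear":[0.02,0,1.0],"twist":[0,0,0]},{"linear":[0.02,0,1.2],"twist":[0,0,0]},{"linear":[0.02,0,1.4],"twist":[0,0,0]},{"linear":[0.02,0,1.5],"twist":[0,0,0]},{"linear":[0.02,0,1.5],"twist":[0,0,0]},{"linear":[0.02,0,1.5],"twist":[0,0,0]}]'
python3 - <<'E'
from h import *
f=[]
for i in range(3):
    im,d=env.get_image("side");f.append(env.sense()["ft_force"])
print(np.mean(f,0).round(2),env.sense()["tcp_pos"])
E
```

```text
time: 33.15
tcp_pos: [528.3, -253.1, 119.2]
eef_rot: [-180.0, 0.0, 90.0]
ft_force: [-0.6, 0.2, -2.8]
width: 0.677
gripper_force: 54.4
[-0.27  0.23 -2.87] [ 528.40704812 -253.06600952  119.32956189]
```

```bash
python3 -m creep '[{"linear":[0,0,0.3],"twist":[0,0,0]},{"linear":[0,0,0.6],"twist":[0,0,0]},{"linear":[0,0,0.9],"twist":[0,0,0]},{"linear":[0,0,1.2],"twist":[0,0,0]},{"linear":[0,0,1.5],"twist":[0,0,0]},{"linear":[0,0,1.7],"twist":[0,0,0]},{"linear":[0,0,1.9],"twist":[0,0,0]},{"linear":[0,0,2.0],"twist":[0,0,0]},{"linear":[0,0,2.0],"twist":[0,0,0]},{"linear":[0,0,2.0],"twist":[0,0,0]}]'
python3 - <<'E'
from h import *
f=[]
for i in range(3):
    im,d=env.get_image("wrist");f.append(env.sense()["ft_force"])
print(np.mean(f,0).round(2),env.sense()["tcp_pos"])
E
```

```text
time: 34.13
tcp_pos: [528.3, -253.0, 99.3]
eef_rot: [-180.0, -0.0, 90.0]
ft_force: [-0.5, 0.2, 0.1]
width: 0.68
gripper_force: 54.6
[-0.2   0.4  -0.25] [ 528.34369252 -253.02582565   99.33671427]
```

```bash
python3 -m creep '[{"linear":[0,0,0],"twist":[0,0,0]},{"linear":[0,0,0],"twist":[0,0,0]},{"linear":[0,0,0],"twist":[0,0,0]},{"linear":[0,0,0],"twist":[0,0,0]},{"linear":[0,0,0],"twist":[0,0,0]},{"linear":[0,0,0],"twist":[0,0,0]},{"linear":[0,0,-0.5],"twist":[0,0,0]},{"linear":[0,0,-2.5],"twist":[0,0,0]},{"linear":[0,0,-5.5],"twist":[0,0,0]},{"linear":[0,0,-9],"twist":[0,0,0]}]' 0 50
python3 -m creep '[{"linear":[-1,0,0],"twist":[0,0,0]},{"linear":[-2.5,0,0],"twist":[0,0,0]},{"linear":[-4.5,0,0],"twist":[0,0,0]},{"linear":[-6,0,0],"twist":[0,0,0]},{"linear":[-6.8,0,0],"twist":[0,0,0]},{"linear":[-6.8,0,0],"twist":[0,0,0]},{"linear":[-6.8,0,0],"twist":[0,0,0]},{"linear":[-6.8,0,0],"twist":[0,0,0]},{"linear":[-6.8,0,0],"twist":[0,0,0]},{"linear":[-6.8,0,0],"twist":[0,0,0]}]'
python3 - <<'E'
from h import *
im,d=env.get_image("wrist");P=cloud("wrist",d)
b=(np.hypot(P[...,0]-529,P[...,1]+251)<28)&(d>0)&(P[...,2]>110)&(P[...,2]<145);q=P[b]
A=np.c_[q[:,:2]-[529,-251],np.ones(len(q))];print("face plane",np.linalg.lstsq(A,q[:,2],rcond=None)[0],np.median(q[:,2]))
hsv=cv2.cvtColor(im,cv2.COLOR_RGB2HSV).astype(int)
g=(np.hypot(P[...,0]-550,P[...,1]+175)<32)&(hsv[...,1]>140)&(P[...,2]>60)&(P[...,2]<105)&(hsv[...,2]>60)
for nm,m in(("red",g&((hsv[...,0]<8)|(hsv[...,0]>172))),("orange",g&(hsv[...,0]>9)&(hsv[...,0]<22))): print(nm,m.sum(),np.percentile(P[m],[5,50,95],axis=0).round(1).tolist())
E
```

```text
time: 35.12
tcp_pos: [527.3, -252.7, 189.3]
eef_rot: [-179.8, -0.0, 90.0]
ft_force: [0.4, -0.3, 0.5]
width: 1.0
gripper_force: 0.0
time: 35.95
tcp_pos: [528.5, -320.1, 189.1]
eef_rot: [-180.0, -0.0, 90.0]
ft_force: [-0.6, -0.0, 0.5]
width: 1.004
gripper_force: 0.0
face plane [-6.09495109e-04  1.49174165e-04  1.36292268e+02] 136.27212898295448
red 57 [[546.5, -185.4, 81.7], [547.9, -182.0, 85.1], [550.5, -178.2, 87.3]]
orange 191 [[546.0, -180.7, 89.5], [550.0, -176.5, 90.9], [556.0, -167.9, 95.2]]
```

```bash
python3 -c "
from workcell import env
print(env.hand_in())"
```

```text
the job is handed in; nothing more can be done
None
```

I threaded three weights flat onto the spindle and handed the job in at about 36 s. By the wrist camera, the pointer is within about 1 mm of the clip's middle; the fourth weight, the clip and the other things were left untouched, and the hand-in gave no verdict.

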